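# Close a spring-loaded gearbox housing on an indexing fixture

## Task

The lower half of a small gearbox housing is clamped on the round indexing dial and has had its grease: turn the dial by its black knob, counter-clockwise seen from above, until it clicks into the closing station on the fixture's left side, over the steel anvil block. Then pick up the upper half of the housing, set it on the two dowel pins the right way round (brass plug to the back) and press it down against the bearing's preload spring until the two faces meet all round. Finish holding it pressed shut, for the screws to be put in; do not let go, and leave the other things on the bench where they are.

Things in the scene. Friction and masses are not known exactly. Their poses are not given: they have to be found in the camera images.
- cover: Upper housing half, loose, grey casting, lies on its joint face. Origin: centre of the joint face (underside), z up. Flange 100 mm (x) by 62 mm (y), 10 mm thick; on it a block 60 by 50 mm with flat sides, from 10 to 38 mm above the joint face: grip its 50 mm width (along y). Round cap to 41 mm, brass plug on top at the +x end (to 43 mm). 0.22 to 0.35 kg. A 50 by 38 mm opening below is 10 mm deep.
- cover_hole_a (a point): Centre of dowel hole a (through the flange, 9.5 mm wide) at the cover's joint face; at x -41, y -18 mm in the cover's frame. It belongs on dowel_a.
- cover_hole_b (a point): Centre of dowel hole b (through, 9.5 mm wide) at the cover's joint face; at x +36, y +18 mm in the cover's frame. It belongs on dowel_b. The pattern fits one way round only.
- lower_half (a point): Lower housing half, fixed on the dial, turns with it. Origin: centre of its upward joint face, 69 mm above the bench, 70 mm from the dial axis; z up, y away from the axis, so x points to the back at the closing station. Face 100 mm (x) by 56 mm (y), 32 mm tall. Closed, the cover's frame coincides with this one. At its centre a 28 mm ball bearing on a preload spring rises 15 mm above the face.
- dowel_a (a point): Foot of dowel pin a on the joint face, at x -41, y -18 mm of the lower half. Pin 8 mm thick, 12 mm tall, tapered over its upper 5.5 mm.
- dowel_b (a point): Foot of dowel pin b on the joint face, at x +36, y +18 mm of the lower half. Same pin as a. The bearing meets the cover's inside when the faces are 5 mm apart (6 N) and pushes with 10 N when they meet: let go, the cover rises 5 mm.
- dial (a joint): Angle of the dial, rad, grows counter-clockwise seen from above. 0: lower half under the grease needle; 2.094 (120 degrees): closing station, where a spring roller drops between two pins and holds the dial (pulls it in from about 0.04 rad away; about 6 N at the knob to enter or leave, about 1 N elsewhere). Starts between stations.
- dial_knob (a point): Middle of the round upright black turning knob on the dial: 24 mm thick, 34 mm tall, spans 17 mm below to 17 mm above this point, which is 67 mm above the bench, 112 mm from the dial axis, 165 degrees counter-clockwise of the lower half. Dial top is 34 mm above the bench.
- fixture: Indexing fixture, fixed. Origin on the dial's axis at bench height; x points to the back, y to the left; the closing station lies at +y. Dial 256 mm across. Grease dispenser (201 mm tall, cartridge 27 mm wide 70 mm from the axis, column 168 mm from it) stands 30 degrees to the right of +x, arm between. Roller housing front right, 46 mm tall.
- parts_tray: Small blue open tray, 66 by 110 by 20 mm, a bystander at the left edge. Origin under its centre.
- threadlocker: Red threadlocker bottle, 93 mm tall, a standing bystander at the back. Origin under its centre.
- screwdriver: Orange and black screwdriver, 185 mm, a lying bystander at the right. Origin under its centre.

How it is judged:
By the outcome, as a careful person would: the job done as asked, in the order asked, and still so for the second after the job is handed in, while the arm keeps its last pose, push and grip.
It also fails if it takes over 54 s, if anything falls off the work surface, if the arm or the gripper's body presses on something with over 40 N, if the wrist force passes 120 N, or if a joint passes its speed limit or range.

## Robot

A 6-joint arm with a two-finger parallel gripper is mounted at the origin on a cart in front of the work surface, level with it; the furniture and walls round the work are solid. World frame = base frame: x ahead of the robot, y to its left, z up, the work surface at z = 0. Lengths are in m, angles in rad, forces in N, time in s.
With the tool pointing down it reaches from about 0.275 to 0.725 m from the base axis. Payload 15.9 kg.
Tool frame: the origin (TCP) lies at the very end of the fingers, on their centre line; the grasp point (between the pads) lies robot.grasp_offset behind it (robot.grasp_offset is the distance from the TCP to the grasp point, in m); z points along the fingers, y is the line along which they close (so a half turn about z gives the same grasp; the last joint's range is limited). The gripper opens to 85 mm and grips with 20 to 120 N. Pads are 22 mm wide; open, the fingers measure 114 mm over their backs; the gripper's body (76 mm by 85 mm) begins 54 mm behind the grasp point. The pads swing forward as they close: fully open they stand 13 mm farther back than shut.
Start: joints at [-1.203, 0.213, -0.034, 1.323, 0, 1.571], TCP at [0.18, -0.467, 0.231] pointing down, gripper open.
Joint ranges: [-2.98, 2.98], [-0.74, 1.72], [-1.14, 1.35], [-2.1, 2.04], [-1.57, 1.44], [-3.14, 3.14]. Speed limits (rad/s): [1.89, 1.89, 2.39, 2.57, 3.14, 3.14].

## Interface

Orientations are given as [roll, pitch, yaw] about the fixed x, y, z axes, in that order (R = Rz(yaw) Ry(pitch) Rx(roll)).
In Python, from plant import robot gives the robot as it stands.
- The arm moves only by the tool send_rows, never from a script. Its argument "deltas" is a list of rows, each a list of 3 entries, a list of its own where there are three numbers: the shift along the tool's x, y, z in mm, then the turn, a rotation vector about the tool's x, y, z in degrees, then the opening, from 0 (shut) to 1 (fully open). In form: [[[dx, dy, dz], [wx, wy, wz], grip], ...]. A call has 1 to 20 rows; each row shifts and turns the commanded pose from where the row before left it, along the tool's axes as they then stand; what a row does not reach is not made up. A row lasts 1/10 s, in which the tool goes at most 50 mm and 8.59 degrees, less where a joint would pass 70% of its speed; a pose out of reach is approached as far as the arm can. A call is refused whole if a number of a shift passes 50 or a number of a turn 8.59, either way. A call with a gripper value outside its range is refused whole. The fingers move at their own pace and stop on an object; "squeeze" is the grip in N (left out, the last holds). Time passes only in rows, so rows that do not move let the fingers close. It gives the time, the measured TCP pose, the force, the opening and the grip force at its end, in the units of the state.
- robot.read_state(): the state, without advancing time (a new reading comes with each control period).
- robot.snapshot(name): name is "side" or "top" or "wrist"; returns a dict with "image" (480x640x3 uint8, red, green, blue), "range_z" (480x640 float32, m along the optical axis (not along the pixel's ray), 0 where there is no reading), "K" (3x3 intrinsics, pixels), "position" and "attitude" of the camera in the world. Camera axes: x right, y up, looking along -z (the intrinsics and any distortion apply to the point x, -y, -z); pixel columns grow to the right and rows downward; lengths in m; the calibration is good to about 2 mm. The wrist camera is an equidistant fisheye: a pixel r from the principal point sees the ray r / f radians off the axis. A picture is of the moment at which its call begins.
- robot.sign_off(): hands the job in; it is judged then, once.
The state is a dict: "time_s": time; "joints": joint angles; "qvel": joint speeds; "joint_efforts": joint torques, N m; "eef_pos": TCP position; "tool_rot": TCP orientation; "wrist_force": force on the tool from outside, world axes, zero at the start; "ft_torque": the same for the moment, N m; "gripper_width": opening from 0.0 (shut) to 1.0 (fully open); "gripper_force": force on a finger pad.
Only numpy, scipy, OpenCV 4.12 (cv2) and the standard library are available. Lean on these libraries where they do the work, as an engineer would, in place of code of your own. Each camera call takes 0.05 s, during which the arm holds its last target. There are 200 camera calls.

## Working session

There is one attempt and no reset: what is moved stays moved. The work goes in short steps, Python scripts to look and compute and a tool call to move; the robot and the scene stay as the last step left them, time stands still between calls to the robot, and variables do not carry over. Pictures are saved under pics/ and viewed, at most 10 in all, crops included, and the job is handed in when it is done.

Besides the shell and the picture viewer there is one more tool, called after "Request:" by a JSON object that holds its "name" and its "arguments", one argument or row to a line. send_rows: Moves the arm, as the interface text tells. Its arguments: {"type":"object","properties":{"deltas":{"type":"array"},"squeeze":{"type":"number"}},"required":["deltas"]}

```bash
ls; mkdir -p pics; cat > h.py <<'E'
import numpy as np, cv2
from plant import robot
from scipy.spatial.transform import Rotation as R
def Rc(s):
    a=np.array(s["attitude"],float)
    return a if a.shape==(3,3) else (R.from_euler('xyz',a).as_matrix() if a.size==3 else R.from_quat(a).as_matrix())
def cloud(s):
    h,w=s["range_z"].shape; K=s["K"]; u,v=np.meshgrid(np.arange(w),np.arange(h)); z=s["range_z"]
    p=np.stack([(u-K[0,2])/K[0,0]*z,-(v-K[1,2])/K[1,1]*z,-z],-1)
    return p@Rc(s).T+np.array(s["position"])
def save(n,im): cv2.imwrite(f"pics/{n}.png",im[...,::-1])
E
python3 - <<'E'
from h import *
import pickle
print(robot.read_state(), robot.grasp_offset)
for n in("top","side"):
    s=robot.snapshot(n); pickle.dump(s,open(n+".pkl","wb")); save(n,s["image"]); print(n,s["K"],s["position"],s["attitude"])
E
```

```text
pics
{'time_s': 0.0, 'joints': array([-1.20296456e+00,  2.13339888e-01, -3.50653982e-02,  1.32350845e+00,
        1.49735443e-05,  1.57077301e+00]), 'qvel': array([ 0.00041441, -0.00026853,  0.00064148, -0.00135127, -0.00054011,
        0.00202271]), 'joint_efforts': array([ 1.40151849e-03, -6.86154199e+01,  4.87121451e+01,  1.72335719e-02,
        3.83693896e-05,  2.23906773e-05]), 'eef_pos': array([ 0.17967573, -0.46622796,  0.2308218 ]), 'tool_rot': array([-3.14047525e+00, -1.49995918e-05,  3.67855072e-01]), 'wrist_force': array([0.17001338, 0.43120275, 0.39730467]), 'ft_torque': array([0.02207637, 0.01440766, 0.02695248]), 'gripper_force': 0.0, 'gripper_width': 1.0005952711174015} 0.0187
top [[480.55450655   0.         310.72962798]
 [  0.         480.55450655 243.49977652]
 [  0.           0.           1.        ]] [ 0.41423013 -0.15513394  1.13819161] [ 0.14424721 -0.00439205 -1.56738051]
side [[565.16761888   0.         323.68755217]
 [  0.         565.16761888 229.42759927]
 [  0.           0.           1.        ]] [ 0.06463321 -1.11979575  0.65189653] [ 1.09204285 -0.01935948 -0.46328925]
```

View pics/top.png

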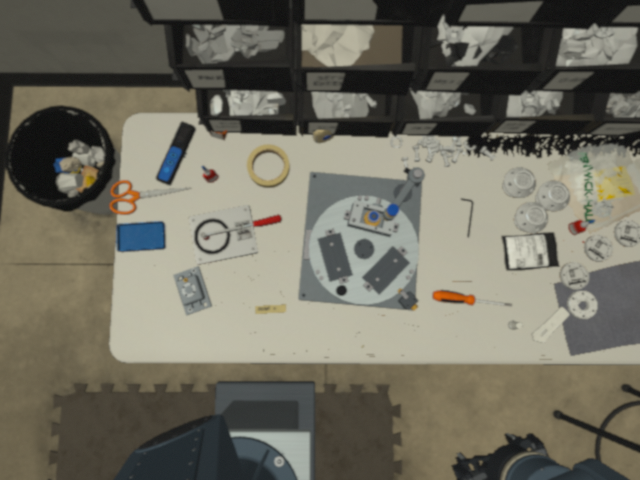

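View pics/side.png

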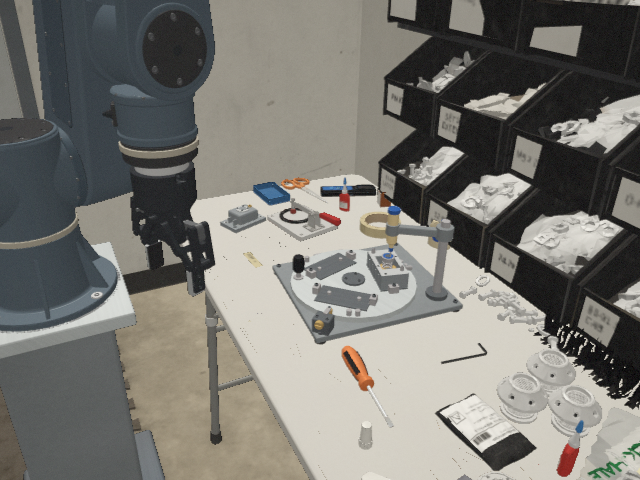

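The top view shows the dial centred near (363,249), the knob at (342,290), the lower half at (374,215) and the cover at (193,290). The tray is at (141,236). In the side view, the knob is at (298,265) and the cover at (243,216). Next I measure them.

```bash
python3 - <<'E'
from h import *
import pickle
for n in("top","side"):
    s=pickle.load(open(n+".pkl","rb")); P=cloud(s); im=s["image"]; hsv=cv2.cvtColor(im,cv2.COLOR_RGB2HSV)
    ws={"top":dict(knob=(325,275,360,305),cover=(170,262,216,318)),"side":dict(knob=(285,248,312,285),cover=(215,200,270,235))}[n]
    for k,(a,b,c,d) in ws.items():
        p=P[b:d,a:c].reshape(-1,3); hh=hsv[b:d,a:c].reshape(-1,3); ok=p[:,2]>-.1
        if k=="knob":
            m=ok&(hh[:,2]<60)&(p[:,2]>.045); q=p[m]; t=q[q[:,2]>q[:,2].max()-.006]; print(n,k,m.sum(),q.min(0),q.max(0),"top",t.mean(0))
        else:
            for lo,hi in((.005,.02),(.03,.06)):
                m=ok&(p[:,2]>lo)&(p[:,2]<hi); q=p[m]
                r=cv2.minAreaRect((q[:,:2]*1000).astype(np.float32)); print(n,k,lo,m.sum(),np.median(q[:,2]),r)
    # dial discs: points 
    if n=="top":
        p=P[160:320,290:440].reshape(-1,3); m=(p[:,2]>.028)&(p[:,2]<.04); q=p[m]; print("dialtop",np.median(q[:,2]), cv2.minEnclosingCircle((q[:,:2]*1000).astype(np.float32)))
        hh=hsv[160:320,290:440].reshape(-1,3)
        m=(p[:,2]>.058)&(p[:,2]<.078);q=p[m];
        q=q[np.linalg.norm(q[:,:2]-P[249,363,:2],axis=1)>.02]
        print("face pts",m.sum(), cv2.minAreaRect((q[q[:,0]>P[249,363,0]][:,:2]*1000).astype(np.float32)))
        # base plate
        m=(p[:,2]>.006)&(p[:,2]<.025);print("plate",np.median(p[m][:,2]),cv2.minAreaRect((p[m][:,:2]*1000).astype(np.float32)))
        print("px",P[249,363],P[212,374],P[100:101,270:271], "bench",np.median(P[320:350,200:280,2]))
c=pickle.load(open("top.pkl","rb"))["image"]
a=cv2.resize(c[255:325,160:230],(400,400),interpolation=3); b=cv2.resize(c[160:315,290:440],(400,400),interpolation=3)
save("crop",np.hstack([a,b]))
E
```

```text
top knob 54 [ 0.45617    -0.23448567  0.08125581] [ 0.47354554 -0.21909724  0.08939248] top [ 0.46565879 -0.2271562   0.08562122]
top cover 0.005 544 0.01031074316536651 ((469.253662109375, 114.5343246459961), (127.0104751586914, 99.5199966430664), 1.3103233575820923)
top cover 0.03 572 0.0388734577095603 ((463.770751953125, 117.64205169677734), (66.71358489990234, 50.863155364990234), 19.527446746826172)
dialtop 0.03509709753621548 ((556.1506958007812, -314.8673400878906), 174.25823974609375)
face pts 705 ((659.2067260742188, -306.2143859863281), (100.0475845336914, 118.21829223632812), 75.22775268554688)
plate 0.016297440064316104 ((594.6333618164062, -286.46649169921875), (348.5577087402344, 383.2713623046875), 89.63861846923828)
px [ 0.56183102 -0.28035586  0.03704847] [ 0.63867953 -0.30032865  0.08657081] [[[ 0.89750164 -0.06475421  0.09558772]]] bench 0.00043773743803099396
side knob 172 [ 0.45287244 -0.24098346  0.05117489] [ 0.49032668 -0.21998578  0.08543773] top [ 0.46407137 -0.23126943  0.08247929]
side cover 0.005 342 0.009652957615552404 ((502.58404541015625, 129.36361694335938), (182.6197509765625, 86.91728210449219), 27.106531143188477)
side cover 0.03 252 0.036837689104343374 ((465.01715087890625, 115.77068328857422), (64.96905517578125, 52.46430587768555), 18.344497680664062)
```

View pics/crop.png

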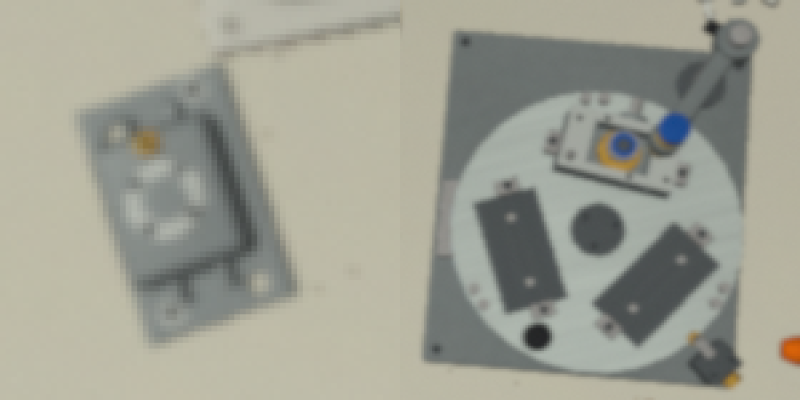

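The crop shows the cover's brass plug at the far end, so cover yaw is about +19°. The fixture is turned about -5°, and the dial hub is near (364,249). Next: fixture yaw, obstacle heights and the way to the knob.

```bash
cat >> h.py <<'E'
def ray(s,u,v,z):
    K=s["K"]; d=Rc(s)@np.array([(u-K[0,2])/K[0,0],-(v-K[1,2])/K[1,1],-1]); c=np.array(s["position"]); return c+d*(z-c[2])/d[2]
def totool(p):  # shift to world point in tool axes, mm
    st=robot.read_state(); T=R.from_euler('xyz',st["tool_rot"]).as_matrix(); return (T.T@(np.array(p)-st["eef_pos"])*1000).round(1), np.degrees(st["tool_rot"]).round(1)
E
python3 - <<'E'
from h import *
import pickle
s=pickle.load(open("top.pkl","rb")); P=cloud(s); f=lambda u,v:(290+(u-400)*150/400-.3,160+v*155/400-.3)
c=[ray(s,*f(*q),.016)[:2] for q in((455,30),(425,360),(735,388))]
print("corners",c); d=c[0]-c[1]; e=c[1]-c[2]; print("yaw",np.degrees(np.arctan2(d[1],d[0])),np.degrees(np.arctan2(e[1],e[0]))-90)
print("hub",ray(s,*f(598,230),.037), "knobtop", ray(s,*f(537,337),.084))
ctr=ray(s,*f(598,230),.037)[:2]
im=s["image"][160:320,290:440]; g=im.min(2); p=P[160:320,290:440]
m=(g>150)&(abs(p[...,2]-.035)<.006)&(np.linalg.norm(p[...,:2]-ctr,axis=-1)<.14)
q=p[m][:,:2]; hull=cv2.convexHull((q*1000).astype(np.float32)); print("dial ellipse",cv2.fitEllipse(hull),len(hull))
v=p.reshape(-1,3)-np.r_[ctr,0]; r=np.hypot(v[:,0],v[:,1]); a=np.degrees(np.arctan2(v[:,1],v[:,0]))%360
for lo in range(120,300,15):
    print(lo,[round(float(v[(a>=lo)&(a<lo+15)&(r>=x)&(r<x+.025)][:,2].max(initial=0)),3) for x in np.arange(.05,.2,.025)])
print("to above knob",totool([.465,-.228,.14]))
E
```

```text
corners [array([ 0.75318582, -0.15792878]), array([ 0.44653988, -0.13290837]), array([ 0.42252846, -0.40221736])]
yaw -4.664647929919762 -5.094983955075122
hub [ 0.56225468 -0.28256476  0.037     ] knobtop [ 0.46427203 -0.22594227  0.084     ]
dial ellipse ((562.8740844726562, -281.3497009277344), (250.99551391601562, 252.89276123046875), 173.5675048828125) 59
120 [0.042, 0.045, 0.049, 0.039, 0.022, 0.025, 0.006]
135 [0.043, 0.056, 0.089, 0.039, 0.021, 1.138, 0.004]
150 [0.042, 0.051, 0.089, 0.038, 0.006, 0.005, 0.0]
165 [0.04, 0.051, 0.039, 0.035, 0.006, 0.0, 0.0]
180 [0.041, 0.059, 0.039, 0.038, 0.005, 0.0, 0.0]
195 [0.046, 0.047, 0.043, 0.037, 0.019, 0.004, 0.0]
210 [0.041, 0.043, 0.048, 0.052, 0.054, 0.049, 0.006]
225 [0.042, 0.042, 0.048, 0.048, 0.047, 0.025, 0.031]
240 [0.048, 0.043, 0.049, 0.036, 0.006, 0.024, 0.002]
255 [0.042, 0.059, 0.039, 0.037, 0.006, 0.006, 0.0]
270 [0.04, 0.053, 0.039, 0.035, 0.006, 0.004, 0.0]
285 [0.071, 0.048, 0.039, 0.034, 0.018, 0.006, 0.005]
to above knob (array([ 351.9, -119.7,   91. ]), array([-179.9,   -0. ,   21.1]))
```

Request:
{"name": "send_rows", "arguments": {
  "deltas": [
    [[29.3,-10,7.6],[0,0,0],0.6],
    [[29.3,-10,7.6],[0,0,0],0.6],
    [[29.3,-10,7.6],[0,0,0],0.6],
    [[29.3,-10,7.6],[0,0,0],0.6],
    [[29.3,-10,7.6],[0,0,0],0.6],
    [[29.3,-10,7.6],[0,0,0],0.6],
    [[29.3,-10,7.6],[0,0,0],0.6],
    [[29.3,-10,7.6],[0,0,0],0.6],
    [[29.3,-10,7.6],[0,0,0],0.6],
    [[29.3,-10,7.6],[0,0,0],0.6],
    [[29.3,-10,7.6],[0,0,0],0.6],
    [[29.3,-10,7.6],[0,0,0],0.6],
    [[0,0,0],[0,0,8.4],0.6],
    [[0,0,0],[0,0,8.4],0.6],
    [[0,0,0],[0,0,8.4],0.6],
    [[0,0,0],[0,0,8.4],0.6],
    [[0,0,0],[0,0,8.4],0.6],
    [[0,0,0],[0,0,8.4],0.6],
    [[0,0,0],[0,0,0],0.6],
    [[0,0,0],[0,0,0],0.6]
  ]
}}

```text
time_s: 2.1
eef_pos: [0.4577, -0.2409, 0.1399]
tool_rot: [-3.13, 0.001, -0.492]
wrist_force: [-0.1, -0.7, -0.2]
gripper_width: 0.603
gripper_force: 0.0
```

```bash
python3 - <<'E'
from h import *
import pickle
print(robot.read_state()); print(totool([.4648,-.2268,.053]))
s=robot.snapshot("wrist"); pickle.dump(s,open("w1.pkl","wb")); save("w1",s["image"]); print(s["K"],s["position"],s["attitude"])
E
```

```text
{'time_s': 2.1, 'joints': array([-0.49183104,  0.28322479, -0.17646639,  1.11170787,  0.01201058,
        3.14137739]), 'qvel': array([ 0.01201807, -0.00014155,  0.00212027,  0.00050501,  0.00027783,
        0.00552323]), 'joint_efforts': array([-1.09679114e+00, -7.30703402e+01,  4.67881680e+01,  9.77736519e-03,
        3.29099712e-02, -2.25228765e-01]), 'eef_pos': array([ 0.45768802, -0.24090274,  0.13990439]), 'tool_rot': array([-3.12958194e+00,  6.00128592e-04, -4.91615786e-01]), 'wrist_force': array([-0.11973271, -0.71943221, -0.24937272]), 'ft_torque': array([-0.03694922,  0.00465456, -0.05646621]), 'gripper_force': 0.0, 'gripper_width': 0.6033028730385108}
(array([ -0.3, -14.7,  87.1]), array([-179.3,    0. ,  -28.2]))
[[371.64829954   0.         318.75781483]
 [  0.         371.64829954 236.14620429]
 [  0.           0.           1.        ]] [ 0.52369964 -0.27794889  0.28196807] [-0.29861823  0.01075496 -2.06260835]
```

View pics/w1.png

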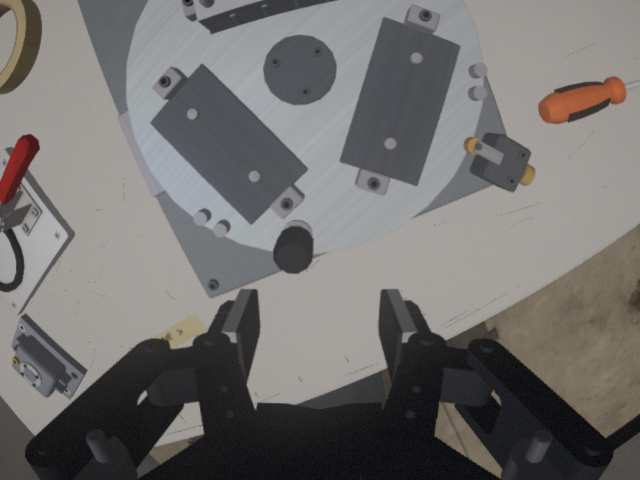

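The wrist view shows the knob at (294,250), left of the finger mid-line, as computed. The arm is at the j6 limit, so I turn back a little before descending.

Request:
{"name": "send_rows", "arguments": {
  "deltas": [
    [[0,0,0],[-0.7,0,-6],0.6],
    [[0.7,-8,0],[0,0,0],0.6],
    [[0.7,-8,0],[0,0,0],0.6],
    [[0,0,15],[0,0,0],0.6],
    [[0,0,15],[0,0,0],0.6],
    [[0,0,0],[0,0,0],0.6],
    [[0,0,0],[0,0,0],0.6]
  ]
}}

```text
time_s: 2.85
eef_pos: [0.4654, -0.2261, 0.1104]
tool_rot: [-3.142, -0.0, -0.387]
wrist_force: [-0.3, -0.6, 0.3]
gripper_width: 0.599
gripper_force: 0.0
```

```bash
cat >> h.py <<'E'
def wray(s,u,v,z):
    K=s["K"]; dx,dy=u-K[0,2],v-K[1,2]; r=np.hypot(dx,dy); t=r/K[0,0]; d=Rc(s)@np.array([np.sin(t)*dx/r,-np.sin(t)*dy/r,-np.cos(t)]); c=np.array(s["position"]); return c+d*(z-c[2])/d[2]
E
python3 - <<'E'
from h import *
import pickle
s=pickle.load(open("w1.pkl","rb"))
print("knob w1",wray(s,294,255,.084))
s=robot.snapshot("wrist"); save("w2",s["image"]); h=cv2.cvtColor(s["image"],cv2.COLOR_RGB2GRAY)
print(totool([.4648,-.2268,.053]), robot.read_state()["joints"])
E
```

```text
knob w1 [ 0.46770863 -0.2295839   0.084     ]
(array([-0.6,  0.7, 57.7]), array([ 1.80e+02, -1.00e-01, -2.22e+01])) [-4.52555734e-01  3.02131916e-01 -2.27774734e-01  1.03991891e+00
  6.03827896e-05  3.07573081e+00]
```

Request:
{"name": "send_rows", "arguments": {
  "deltas": [
    [[0,0.5,14],[0,0,0],0.6],
    [[0,0,14],[0,0,0],0.6],
    [[0,0,14],[0,0,0],0.6],
    [[0,0,14],[0,0,0],0.6],
    [[0,0,0],[0,0,0],0.2],
    [[0,0,0],[0,0,0],0.2],
    [[0,0,0],[0,0,0],0.2],
    [[0,0,0],[0,0,0],0.2],
    [[0,0,0],[0,0,0],0.2]
  ],
  "squeeze": 25
}}

```text
time_s: 3.8
eef_pos: [0.4653, -0.2271, 0.0549]
tool_rot: [-3.142, -0.001, -0.386]
wrist_force: [-3.4, 3.6, 8.1]
gripper_width: 0.27
gripper_force: 25.8
```

Request:
{"name": "send_rows", "arguments": {
  "deltas": [
    [[-0.35,3.9,0],[0,0,-2],0.2],
    [[-0.74,7.78,0],[0,0,-4],0.2],
    [[-0.74,7.78,0],[0,0,-4],0.2],
    [[-0.74,7.78,0],[0,0,-4],0.2],
    [[-0.74,7.78,0],[0,0,-4],0.2],
    [[-0.74,7.78,0],[0,0,-4],0.2],
    [[-0.74,7.78,0],[0,0,-4],0.2],
    [[-0.74,7.78,0],[0,0,-4],0.2],
    [[-0.74,7.78,0],[0,0,-4],0.2],
    [[-0.74,7.78,0],[0,0,-4],0.2]
  ]
}}

```text
time_s: 4.8
eef_pos: [0.4524, -0.2994, 0.055]
tool_rot: [3.14, -0.002, 0.28]
wrist_force: [2.3, 3.2, 2.3]
gripper_width: 0.27
gripper_force: 25.4
```

```bash
python3 - <<'E'
from h import *
p=robot.read_state()["eef_pos"][:2]-[.5625,-.282]; print(np.hypot(*p),np.degrees(np.arctan2(p[1],p[0]))%360)
E
```

```text
0.1114347567655036 188.97081770086294
```

Request:
{"name": "send_rows", "arguments": {
  "deltas": [
    [[-0.74,7.78,0],[0,0,-4],0.2],
    [[-0.74,7.78,0],[0,0,-4],0.2],
    [[-0.74,7.78,0],[0,0,-4],0.2],
    [[-0.74,7.78,0],[0,0,-4],0.2],
    [[-0.74,7.78,0],[0,0,-4],0.2],
    [[-0.74,7.78,0],[0,0,-4],0.2],
    [[-0.74,7.78,0],[0,0,-4],0.2],
    [[-0.74,7.78,0],[0,0,-4],0.2],
    [[-0.74,7.78,0],[0,0,-4],0.2],
    [[-0.74,7.78,0],[0,0,-4],0.2],
    [[-0.74,7.78,0],[0,0,-4],0.2],
    [[-0.74,7.78,0],[0,0,-4],0.2],
    [[-0.74,7.78,0],[0,0,-4],0.2],
    [[-0.35,3.9,0],[0,0,-2],0.2],
    [[0,0,0],[0,0,0],0.2]
  ]
}}

```text
time_s: 6.3
eef_pos: [0.5118, -0.3817, 0.055]
tool_rot: [3.14, -0.0, 1.221]
wrist_force: [1.9, 4.3, 4.9]
gripper_width: 0.272
gripper_force: 25.5
```

```bash
python3 - <<'E'
from h import *
p=robot.read_state()["eef_pos"][:2]-[.5625,-.282]; print(np.hypot(*p),np.degrees(np.arctan2(p[1],p[0]))%360, robot.read_state()["joints"])
E
```

```text
0.11186589570885548 243.02544971987402 [-6.41177710e-01  5.75952519e-01  4.78021468e-02  1.04083932e+00
  6.81192325e-04  1.27914242e+00]
```

Request:
{"name": "send_rows", "arguments": {
  "deltas": [
    [[-0.2,1.95,0],[0,0,-1],0.2],
    [[-0.2,1.95,0],[0,0,-1],0.2],
    [[-0.2,1.95,0],[0,0,-1],0.2],
    [[-0.2,1.95,0],[0,0,-1],0.2]
  ]
}}

```text
time_s: 6.7
eef_pos: [0.518, -0.3847, 0.055]
tool_rot: [3.141, 0.0, 1.29]
wrist_force: [-2.8, 4.4, 5.6]
gripper_width: 0.269
gripper_force: 25.6
```

Request:
{"name": "send_rows", "arguments": {
  "deltas": [
    [[-0.2,1.95,0],[0,0,-1],0.2],
    [[-0.1,1,0],[0,0,-0.5],0.2],
    [[0,0,0],[0,0,0],0.2]
  ]
}}

```text
time_s: 7.0
eef_pos: [0.5215, -0.3861, 0.055]
tool_rot: [3.139, 0.0, 1.316]
wrist_force: [1.6, 3.1, 5.1]
gripper_width: 0.272
gripper_force: 25.7
```

Request:
{"name": "send_rows", "arguments": {
  "deltas": [
    [[-0.1,1,0],[0,0,-0.5],0.2],
    [[-0.1,1,0],[0,0,-0.5],0.2],
    [[0,0,0],[0,0,0],0.2]
  ]
}}

```text
time_s: 7.3
eef_pos: [0.5234, -0.3869, 0.055]
tool_rot: [3.139, 0.001, 1.333]
wrist_force: [2.0, 2.0, 5.6]
gripper_width: 0.272
gripper_force: 25.6
```

Request:
{"name": "send_rows", "arguments": {
  "deltas": [
    [[0,0,0],[0,0,0],0.5],
    [[0,0,0],[0,0,0],0.5],
    [[0,0,0],[0,0,0],0.5],
    [[0,0,0],[0,0,0],0.5]
  ]
}}

```text
time_s: 7.7
eef_pos: [0.5225, -0.3867, 0.0541]
tool_rot: [3.141, 0.0, 1.333]
wrist_force: [0.5, -0.2, -0.7]
gripper_width: 0.498
gripper_force: 0.0
```

```bash
python3 - <<'E'
from h import *
import pickle
s=robot.snapshot("wrist"); pickle.dump(s,open("w3.pkl","wb")); t=robot.snapshot("top"); pickle.dump(t,open("top2.pkl","wb"))
save("c3",np.hstack([cv2.resize(s["image"],(400,300)),cv2.resize(t["image"][160:320,290:440],(320,300))]))
E
```

```text
(no output)
```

View pics/c3.png

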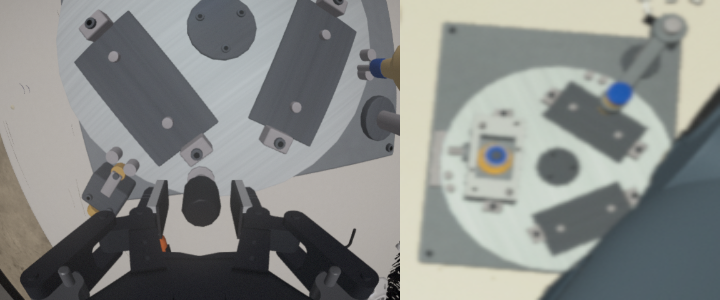

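The wrist crop shows the roller seated between two pins at (118,165) and the knob free between the fingers at (202,200). The top crop shows the lower half at the left station, at (495,160). Next I rise and look at the lower half from above on the way to the cover.

Request:
{"name": "send_rows", "arguments": {
  "deltas": [
    [[0,0,-15],[0,0,0],0.5],
    [[0,0,-30],[0,0,0],0.5],
    [[0,0,-30],[0,0,0],0.5],
    [[0,0,-31],[0,0,0],0.5],
    [[27.3,-15.6,0],[0,0,0],0.8],
    [[27.3,-15.6,0],[0,0,0],0.8],
    [[27.3,-15.6,0],[0,0,0],0.8],
    [[27.3,-15.6,0],[0,0,0],1],
    [[27.3,-15.6,0],[0,0,0],1],
    [[27.3,-15.6,0],[0,0,0],1],
    [[0,0,0],[0,0,8.1],1],
    [[0,0,0],[0,0,8.1],1],
    [[0,0,0],[0,0,8.1],1],
    [[0,0,0],[0,0,8.1],1],
    [[0,0,0],[0,0,8.1],1],
    [[0,0,0],[0,0,8.1],1],
    [[0,0,0],[0,0,8.1],1],
    [[0,0,0],[0,0,8.1],1],
    [[0,0,0],[0,0,8.1],1],
    [[0,0,0],[0,0,8.1],1]
  ]
}}

```text
time_s: 9.8
eef_pos: [0.4701, -0.2054, 0.1601]
tool_rot: [3.141, -0.001, -0.086]
wrist_force: [1.0, 1.1, 0.5]
gripper_width: 0.996
gripper_force: 0.0
```

Request:
{"name": "send_rows", "arguments": {
  "deltas": [
    [[0,0,0],[0,0,0],1],
    [[0,0,0],[0,0,0],1],
    [[0,0,0],[0,0,0],1]
  ]
}}

```text
time_s: 10.1
eef_pos: [0.4701, -0.2053, 0.1601]
tool_rot: [3.141, -0.0, -0.077]
wrist_force: [0.0, 0.4, -0.7]
gripper_width: 0.997
gripper_force: 0.0
```

```bash
python3 - <<'E'
from h import *
import pickle
s=robot.snapshot("wrist"); pickle.dump(s,open("w4.pkl","wb")); save("w4",s["image"]); print(s["position"],s["attitude"],robot.read_state()["joints"])
E
```

```text
[ 0.54542255 -0.2112002   0.30226634] [-2.98081318e-01 -1.45270850e-03 -1.64814592e+00] [-4.11731475e-01  2.62806430e-01 -1.51249877e-01  1.15626759e+00
 -1.37335561e-04  2.80778819e+00]
```

View pics/w4.png

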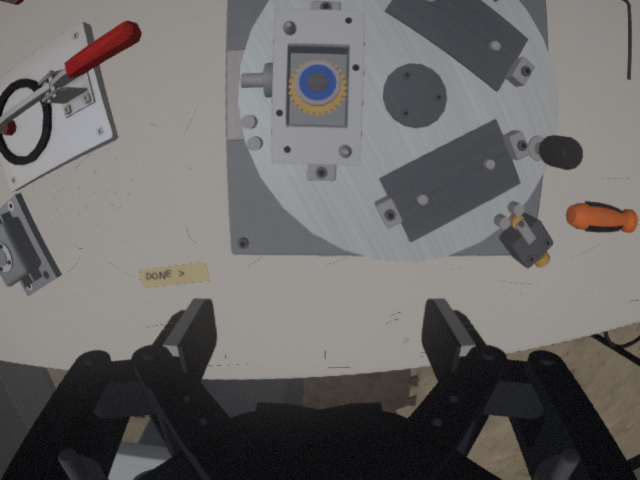

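The wrist view shows the lower half at the station. Its face corners are about (274,11), (365,10), (361,165) and (272,162), dowel b is at (290,28) and dowel a at (345,152).

```bash
python3 - <<'E'
from h import *
import pickle
s=pickle.load(open("w4.pkl","rb")); g=cv2.cvtColor(s["image"],cv2.COLOR_RGB2GRAY)
P={}
for n,(u,v) in dict(b=(290,28),a=(345,152)).items():
    w=14; c=cv2.resize(g[v-w:v+w,u-w:u+w],None,fx=8,fy=8,interpolation=cv2.INTER_CUBIC)
    h=cv2.HoughCircles(c,cv2.HOUGH_GRADIENT,1,60,param1=100,param2=8,minRadius=32,maxRadius=72)
    q=(h[0][:3,:2]+.5)/8-.5+[u-w,v-w]; print(n,q,h[0][:3,2]/8)
    P[n]=wray(s,*q[0],.081)[:2]; print(P[n])
    cv2.imwrite(f"pics/pin_{n}.png",c)
d=P["b"]-P["a"]; print("dist",np.hypot(*d)," want",np.hypot(77,36)); yaw=np.arctan2(d[1],d[0])-np.arctan2(36,77); print("yaw",np.degrees(yaw))
c_,s_=np.cos(yaw),np.sin(yaw); Rm=np.array([[c_,-s_],[s_,c_]]); print("centre",(P["a"]+P["b"])/2-Rm@[-.0025,0])
cs=np.array([wray(s,*q,.069)[:2] for q in((274,11),(365,10),(361,165),(272,162))]); print("corner centre",cs.mean(0), cs[0]-cs[1],cs[0]-cs[3])
# hull of bright face
m=((g>120)).astype(np.uint8)
print("height check range:", s["range_z"][120,282])
K=s["K"];
def pt(u,v):
    dx,dy=u-K[0,2],v-K[1,2]; r=np.hypot(dx,dy); t=r/K[0,0]; z=s["range_z"][v,u]; return np.array(s["position"])+Rc(s)@np.array([np.tan(t)*z*dx/r,-np.tan(t)*z*dy/r,-z])
print([pt(*q) for q in((280,100),(355,100),(290,28),(345,152))])
A=np.hstack([cv2.imread("pics/pin_a.png"),cv2.imread("pics/pin_b.png")]); cv2.imwrite("pics/pins.png",A)
E
```

```text
Traceback (most recent call last):
TypeError: 'NoneType' object is not subscriptable
```

```bash
python3 - <<'E'
from h import *
import pickle
s=pickle.load(open("w4.pkl","rb")); im=s["image"]
f=lambda u,v:cv2.resize(im[v-14:v+14,u-14:u+14],(392,392),interpolation=cv2.INTER_CUBIC)
save("pins",np.hstack([f(290,28),f(345,152)]))
E
```

```text
(no output)
```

View pics/pins.png

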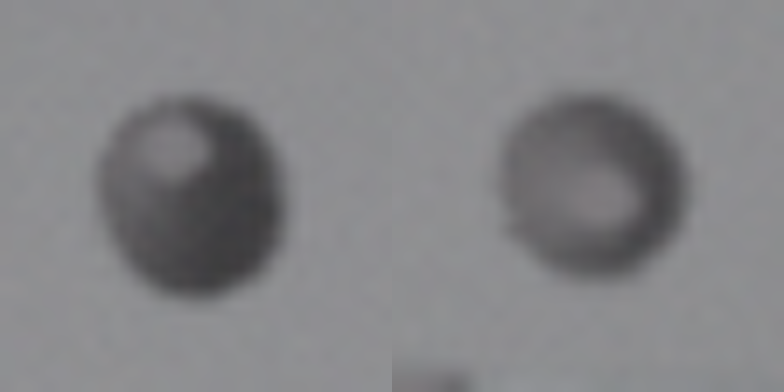

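Crops: the pin tips are at (288.3,24.3) for b and (345.7,151.6) for a. The foot circle of b is near (289.5,28.2).

```bash
python3 - <<'E'
from h import *
import pickle
s=pickle.load(open("w4.pkl","rb")); K=s["K"]
b=wray(s,288.25,24.25,.081)[:2]; a=wray(s,345.7,151.6,.081)[:2]; print(a,b,"foot b",wray(s,289.5,28.2,.069))
d=b-a; yaw=np.arctan2(d[1],d[0])-np.arctan2(36,77); print("dist",np.hypot(*d),np.hypot(.077,.036),"yaw",np.degrees(yaw))
c_,s_=np.cos(yaw),np.sin(yaw); Rm=np.array([[c_,-s_],[s_,c_]]); print("centre",(a+b)/2-Rm@[-.0025,0])
cs=np.array([wray(s,*q,.069)[:2] for q in((274,11),(365,10),(361,165),(272,162))]); print("corner centre",cs.mean(0)); e=(cs[0]+cs[1]-cs[2]-cs[3])/2;print(np.hypot(*e),np.degrees(np.arctan2(e[1],e[0])),np.linalg.norm(cs[0]-cs[1]))
def pt(u,v):
    dx,dy=u-K[0,2],v-K[1,2]; r=np.hypot(dx,dy); t=r/K[0,0]; z=s["range_z"][v,u]; return np.array(s["position"])+Rc(s)@np.array([np.tan(t)*z*dx/r,-np.tan(t)*z*dy/r,-z])
print([pt(*q) for q in((280,100),(355,100),(288,24),(345,152))])
print("to cover",totool([.4,.10,.16]), totool([.464,.1165,.016]))
E
```

```text
[ 0.52865086 -0.22624123] [ 0.60860528 -0.19847672] foot b [ 0.60928455 -0.1983676   0.069     ]
dist 0.08463792220111568 0.08499999999999999 yaw -5.907836458356431
centre [ 0.5711148 -0.2126163]
corner centre [ 0.57106157 -0.21305805]
0.09902915457642916 -5.52362124847433 0.05662799855708318
[array([ 0.56345589, -0.18892844,  0.0688348 ]), array([ 0.5598379 , -0.23509713,  0.06891966]), array([ 0.60889411, -0.19831888,  0.08060768]), array([ 0.52840299, -0.22584101,  0.0805264 ])]
to cover (array([ -93.6, -298.9,   -0. ]), array([180. ,  -0. ,  -4.5])) (array([ -31.2, -320.4,  144. ]), array([180. ,  -0. ,  -4.5]))
```

Request:
{"name": "send_rows", "arguments": {
  "deltas": [
    [[-15.4,-35.3,5],[0,0,-2.9],1],
    [[0,0,0],[0,0,2.9],1],
    [[-15.4,-35.3,5],[0,0,0],1],
    [[-15.4,-35.3,5],[0,0,0],1],
    [[-15.4,-35.3,5],[0,0,0],1],
    [[-15.4,-35.3,5],[0,0,0],1],
    [[-15.4,-35.3,5],[0,0,0],1],
    [[-15.4,-35.3,5],[0,0,0],1],
    [[-15.4,-35.3,5],[0,0,0],1],
    [[0,0,0],[0,0,-7.8],1],
    [[0,0,0],[0,0,-7.8],1],
    [[0,0,0],[0,0,-7.8],1],
    [[0,0,0],[0,0,0],1],
    [[0,0,0],[0,0,0],1],
    [[0,0,0],[0,0,0],1]
  ]
}}

```text
time_s: 11.65
eef_pos: [0.3646, 0.0157, 0.1224]
tool_rot: [-3.088, -0.023, 0.399]
wrist_force: [0.1, 0.6, 0.4]
gripper_width: 0.999
gripper_force: 0.0
```

```bash
python3 - <<'E'
from h import *
import pickle
s=robot.snapshot("wrist"); pickle.dump(s,open("w5.pkl","wb")); save("w5",s["image"]); print(s["position"],s["attitude"],robot.read_state())
E
```

```text
[0.43421442 0.03644865 0.26597781] [-0.27623702  0.05243453 -1.17068825] {'time_s': 11.7, 'joints': array([-0.00693217, -0.00795247, -0.56715624,  1.0117066 ,  0.05784857,
        2.73437658]), 'qvel': array([ 0.00020899, -0.00055426, -0.00143251, -0.00038719,  0.00046417,
       -0.0110937 ]), 'joint_efforts': array([ 1.53702521e-02, -4.44818223e+01,  4.51845860e+01,  3.73259812e-03,
        2.89199715e-01,  5.10236237e-02]), 'eef_pos': array([0.36456433, 0.01572   , 0.12240738]), 'tool_rot': array([-3.08842013, -0.02279567,  0.39967439]), 'wrist_force': array([ 0.36093528, -0.01081238,  0.95693803]), 'ft_torque': array([-0.06141524, -0.01807194, -0.02303921]), 'gripper_force': 0.0, 'gripper_width': 0.9983100713501453}
```

View pics/w5.png

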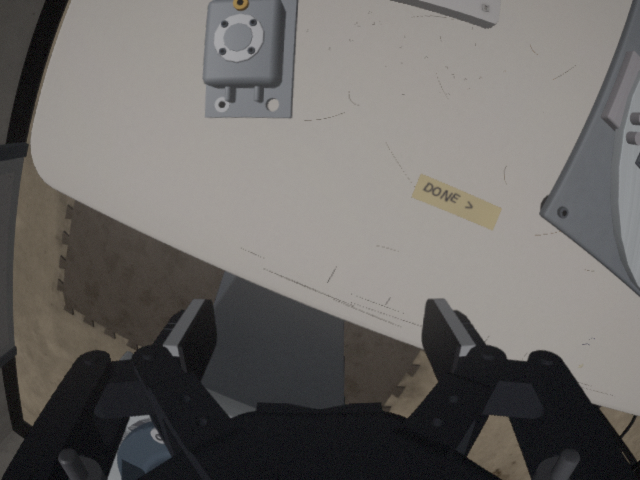

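The wrist view shows the cover at the upper left, with the plug at (240,4), hole a at (273,104) and the block edges at x 205–285. The move was cut short at the j6 limit, so I correct the tilt and shift.

```bash
python3 - <<'E'
from h import *
st=robot.read_state(); A=R.from_euler('xyz',st["tool_rot"]); B=R.from_euler('xyz',[np.pi,0,np.radians(22)])
print(np.degrees((A.inv()*B).as_rotvec())); print(B.as_matrix().T@(np.array([.375,.088,.12])-st["eef_pos"])*1000)
E
```

```text
[-3.05662078 -1.28184491  0.93412879]
[ 36.75234963 -63.10757458   2.40737742]
```

Request:
{"name": "send_rows", "arguments": {
  "deltas": [
    [[0,0,0],[-3.06,-1.28,0.93],1],
    [[9,-16,0.6],[0,0,0],1],
    [[9,-16,0.6],[0,0,0],1],
    [[9,-16,0.6],[0,0,0],1],
    [[9,-16,0.6],[0,0,0],1],
    [[0,0,0],[0,0,2],1],
    [[0,0,0],[0,0,0],1],
    [[0,0,0],[0,0,0],1],
    [[0,0,0],[0,0,0],1]
  ]
}}

```text
time_s: 12.6
eef_pos: [0.3738, 0.0883, 0.12]
tool_rot: [3.141, -0.0, 0.351]
wrist_force: [0.3, 0.5, 0.1]
gripper_width: 0.999
gripper_force: 0.0
```

```bash
python3 - <<'E'
from h import *
import pickle
s=robot.snapshot("wrist"); pickle.dump(s,open("w6.pkl","wb")); print(robot.read_state()["eef_pos"],robot.read_state()["joints"])
save("w6",cv2.resize(s["image"][0:220,220:420],None,fx=2.7,fy=2.7,interpolation=3))
E
```

```text
[0.37378907 0.08830283 0.12001859] [ 2.32046656e-01  3.35343051e-02 -5.30025077e-01  1.00704773e+00
 -7.63008554e-05  3.02267833e+00]
```

View pics/w6.png

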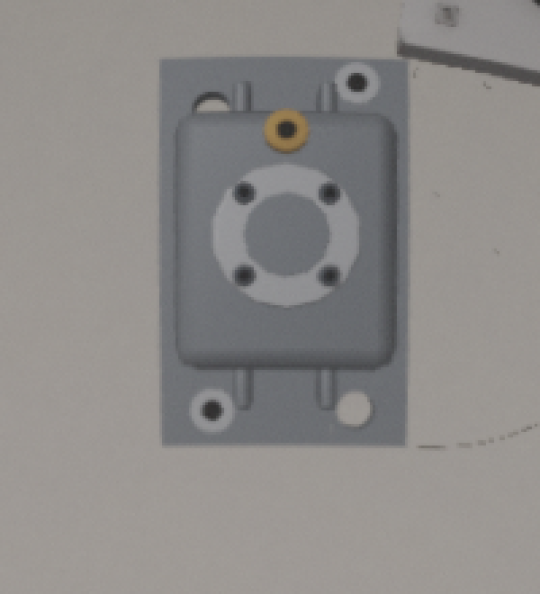

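The crop shows the flange corners at (160,60), (408,62), (406,445) and (162,445), with hole a at (354,408). Cover and tool are nearly aligned.

```bash
python3 - <<'E'
from h import *
import pickle
s=pickle.load(open("w6.pkl","rb")); f=lambda u,v:((u+.5)/2.7-.5+220,(v+.5)/2.7-.5)
cs=np.array([wray(s,*f(*q),.010)[:2] for q in((160,60),(408,62),(406,445),(162,445))]); print("centre",cs.mean(0)); e=(cs[0]+cs[1]-cs[2]-cs[3])/2; w=(cs[0]+cs[3]-cs[1]-cs[2])/2
print(np.hypot(*e),np.hypot(*w),np.degrees(np.arctan2(e[1],e[0])),np.degrees(np.arctan2(w[1],w[0]))-90)
g=[np.mean([wray(s,*f(*q),.041)[:2] for q in((245,194),(330,194),(330,276),(245,276))],0)]; print("cap",g)
yaw=np.arctan2(e[1],e[0]); c,n=np.cos(yaw),np.sin(yaw); h=wray(s,*f(354,408),.010)[:2]; print("hole a local",np.array([[c,n],[-n,c]])@(h-cs.mean(0)))
C=cs.mean(0); print(totool([*C,.016]))
z=s["range_z"]; K=s["K"]
def pt(u,v):
    u,v=int(round(u)),int(round(v)); dx,dy=u-K[0,2],v-K[1,2]; r=np.hypot(dx,dy); t=r/K[0,0]; d=z[v,u]; return np.array(s["position"])+Rc(s)@np.array([np.tan(t)*d*dx/r,-np.tan(t)*d*dy/r,-d])
print("z flange,block",pt(*f(280,420)),pt(*f(287,340)))
E
```

```text
centre [0.46774842 0.11766965]
0.0989341470638276 0.06158040194258018 20.144364309600224 20.10399511170813
cap [array([0.467918  , 0.11760111])]
hole a local [-0.04021427 -0.01744707]
(array([ 98.3,   4.7, 104. ]), array([180. ,  -0. ,  20.1]))
z flange,block [0.42661821 0.10398912 0.00855051] [0.44580048 0.10949896 0.03686881]
```

Request:
{"name": "send_rows", "arguments": {
  "deltas": [
    [[24,1.2,0],[0,0,0],0.9],
    [[24,1.2,0],[0,0,0],0.9],
    [[24,1.2,0],[0,0,0],0.9],
    [[24,1.1,0],[0,0,0],0.9],
    [[0,0,20],[0,0,0],0.9],
    [[0,0,20],[0,0,0],0.9],
    [[0,0,20],[0,0,0],0.9],
    [[0,0,20],[0,0,0],0.9],
    [[0,0,15],[0,0,0],0.9],
    [[0,0,9],[0,0,0],0.9],
    [[0,0,0],[0,0,0],0.9],
    [[0,0,0],[0,0,0],0.9]
  ]
}}

```text
time_s: 13.85
eef_pos: [0.4658, 0.1172, 0.0165]
tool_rot: [3.142, -0.0, 0.351]
wrist_force: [-0.1, 0.2, -0.3]
gripper_width: 0.901
gripper_force: 0.0
```

Request:
{"name": "send_rows", "arguments": {
  "deltas": [
    [[0,0,0],[0,0,0],0.7],
    [[0,0,0],[0,0,0],0.65],
    [[0,0,0],[0,0,0],0.5],
    [[0,0,0],[0,0,0],0.4],
    [[0,0,0],[0,0,0],0.4]
  ],
  "squeeze": 30
}}

```text
time_s: 14.35
eef_pos: [0.466, 0.1173, 0.0167]
tool_rot: [3.141, -0.001, 0.351]
wrist_force: [-1.9, -1.1, 8.1]
gripper_width: 0.577
gripper_force: 30.6
```

Request:
{"name": "send_rows", "arguments": {
  "deltas": [
    [[0,0,0],[0,0,0],0.4],
    [[0,0,0],[0,0,0],0.4],
    [[0,0,0],[0,0,0],0.4]
  ],
  "squeeze": 90
}}

```text
time_s: 14.65
eef_pos: [0.466, 0.1173, 0.017]
tool_rot: [3.141, -0.001, 0.351]
wrist_force: [-5.2, -1.1, 16.0]
gripper_width: 0.564
gripper_force: 92.3
```

Request:
{"name": "send_rows", "arguments": {
  "deltas": [
    [[0,0,-5],[0,0,0],0.4],
    [[0,0,-15],[0,0,0],0.4],
    [[0,0,-25],[0,0,0],0.4],
    [[0,0,-30],[0,0,0],0.4],
    [[0,0,-30],[0,0,0],0.4],
    [[0,0,-20],[0,0,0],0.4],
    [[0,0,-8],[0,0,0],0.4],
    [[0,0,0],[0,0,0],0.4]
  ]
}}

```text
time_s: 15.45
eef_pos: [0.466, 0.1174, 0.1496]
tool_rot: [3.141, -0.002, 0.351]
wrist_force: [1.5, 0.0, -3.0]
gripper_width: 0.569
gripper_force: 93.7
```

Request:
{"name": "send_rows", "arguments": {
  "deltas": [
    [[-0.8,15,0],[0,0,0],0.4],
    [[-1.6,30,0],[0,0,0],0.4],
    [[-1.6,30,0],[0,0,0],0.4],
    [[-1.6,30,0],[0,0,0],0.4],
    [[-1.6,30,0],[0,0,0],0.4],
    [[-1.6,30,0],[0,0,0],0.4],
    [[-1.6,30,0],[0,0,0],0.4],
    [[-1.6,30,0],[0,0,0],0.4],
    [[-1.6,30,0],[0,0,0],0.4],
    [[-1.6,30,0],[0,0,0],0.4],
    [[-1.6,30,0],[0,0,0],0.4],
    [[-0.8,20,0],[0,0,0],0.4],
    [[0,10,0],[0,0,0],0.4],
    [[0,0,0],[0,0,5],0.4],
    [[0,0,0],[0,0,6],0.4],
    [[0,0,0],[0,0,6],0.4],
    [[0,0,0],[0,0,6],0.4],
    [[0,0,0],[0,0,2.8],0.4],
    [[0,0,0],[0,0,0],0.4],
    [[0,0,0],[0,0,0],0.4]
  ]
}}

```text
time_s: 17.45
eef_pos: [0.5675, -0.2123, 0.1484]
tool_rot: [-3.141, 0.001, -0.097]
wrist_force: [0.3, 0.7, -2.0]
gripper_width: 0.566
gripper_force: 93.8
```

```bash
python3 - <<'E'
from h import *
import pickle
print(totool([.5693,-.2125,.116]),robot.read_state()["joints"],robot.read_state()["tool_rot"])
s=robot.snapshot("side"); pickle.dump(s,open("s7.pkl","wb")); w=robot.snapshot("wrist"); pickle.dump(w,open("w7.pkl","wb"))
save("c7",np.hstack([cv2.resize(s["image"][120:320,240:480],(480,400),interpolation=3),cv2.resize(w["image"],(320,240))[:, :].repeat(1,0) if 0 else cv2.copyMakeBorder(cv2.resize(w["image"],(320,240)),0,160,0,0,cv2.BORDER_CONSTANT)]))
E
```

```text
(array([ 1.8,  0.1, 32.4]), array([-180. ,    0. ,   -5.5])) [-3.57965044e-01  4.58123978e-01  9.99213322e-02  1.21343364e+00
  1.05496014e-04  2.88043648e+00] [-3.14127386e+00  7.84241846e-04 -9.68087900e-02]
```

View pics/c7.png

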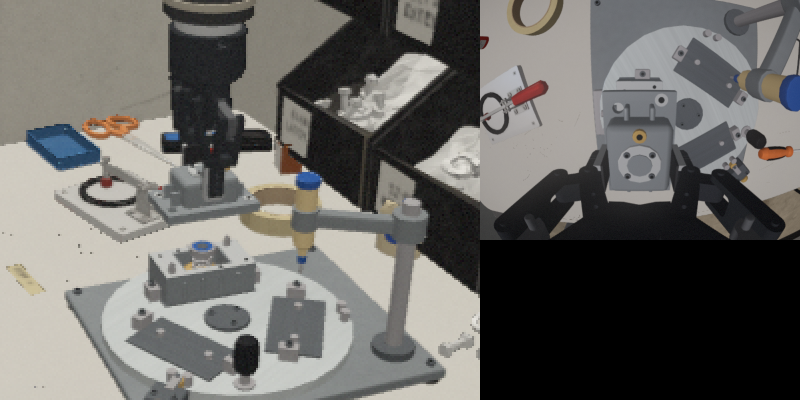

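The side crop shows the cover held level above the lower half at (200,270), and the wrist view shows the plug at the back. I check the in-hand offset using the plug.

```bash
python3 - <<'E'
from h import *
import pickle
def plug(f,box):
    s=pickle.load(open(f,"rb")); h=cv2.cvtColor(s["image"],cv2.COLOR_RGB2HSV); m=cv2.inRange(h,(10,90,60),(32,255,255)); a,b,c,d=box
    v,u=np.nonzero(m[b:d,a:c]); ret=(s,(u.min()+u.max())/2+a,(v.min()+v.max())/2+b,len(u)); print(f,ret[1:]); return ret
s,u,v,n=plug("w6.pkl",(310,30,345,65)); p6=wray(s,u,v,.043)
y=np.radians(20.12); M=np.array([[np.cos(y),np.sin(y)],[-np.sin(y),np.cos(y)]]); loc=M@(p6[:2]-[.46775,.11767]); print("plug local",loc*1000)
st=robot.read_state(); z=st["eef_pos"][2]
s,u,v,n=plug("w7.pkl",(300,255,340,290)); p7=wray(s,u,v,z-.017+.043); print(p7)
for d in(-5.5,):
    y=np.radians(d); M=np.array([[np.cos(y),-np.sin(y)],[np.sin(y),np.cos(y)]]); c=p7[:2]-M@loc; print("cover centre",c,"to go tool",np.array([[1,1],[1,-1]])*0 is None, M.T@(np.array([.5711,-.2128])-c)*1000*np.array([1,-1]))
E
```

```text
w6.pkl (np.float64(325.5), np.float64(48.0), 160)
plug local [23.24890984  0.30587833]
w7.pkl (np.float64(318.5), np.float64(272.0), 509)
[ 0.59467766 -0.21511105  0.17465732]
cover centre [ 0.57150646 -0.21318721] to go tool False [-0.44170619 -0.34647386]
```

Request:
{"name": "send_rows", "arguments": {
  "deltas": [
    [[0.9,0,12],[0,0,0.2],0.4],
    [[0,0,16],[0,0,0],0.4],
    [[0,0,14],[0,0,0],0.4],
    [[0,0,6],[0,0,0],0.4],
    [[0,0,3],[0,0,0],0.4],
    [[0,0,2],[0,0,0],0.4],
    [[0,0,0],[0,0,0],0.4]
  ]
}}

```text
time_s: 18.25
eef_pos: [0.5688, -0.2129, 0.0962]
tool_rot: [3.141, -0.0, -0.102]
wrist_force: [0.2, 0.8, -1.5]
gripper_width: 0.564
gripper_force: 93.8
```

```bash
python3 - <<'E'
from h import *
st=robot.read_state(); print(st["eef_pos"],st["wrist_force"],st["ft_torque"],np.degrees(st["tool_rot"]))
E
```

```text
[ 0.56880931 -0.21289937  0.09619647] [ 0.19417615  0.78159072 -1.54621005] [0.00518077 0.00500922 0.00220392] [ 1.79993187e+02 -2.71951088e-02 -5.86429501e+00]
```

Request:
{"name": "send_rows", "arguments": {
  "deltas": [
    [[0,0,1],[0,0,0],0.4],
    [[0,0,1],[0,0,0],0.4],
    [[0,0,0],[0,0,0],0.4]
  ]
}}

```text
time_s: 18.55
eef_pos: [0.5687, -0.2129, 0.0941]
tool_rot: [3.142, -0.0, -0.102]
wrist_force: [-0.5, -0.1, -2.2]
gripper_width: 0.56
gripper_force: 93.8
```

Request:
{"name": "send_rows", "arguments": {
  "deltas": [
    [[0,0,1],[0,0,0],0.4],
    [[0,0,1],[0,0,0],0.4],
    [[0,0,0],[0,0,0],0.4]
  ]
}}

```text
time_s: 18.85
eef_pos: [0.5686, -0.2128, 0.0919]
tool_rot: [-3.141, 0.0, -0.102]
wrist_force: [-0.3, 0.2, -2.5]
gripper_width: 0.564
gripper_force: 93.8
```

Request:
{"name": "send_rows", "arguments": {
  "deltas": [
    [[0,0,1],[0,0,0],0.4],
    [[0,0,1],[0,0,0],0.4],
    [[0,0,0],[0,0,0],0.4]
  ]
}}

```text
time_s: 19.15
eef_pos: [0.5688, -0.2129, 0.0902]
tool_rot: [3.142, -0.001, -0.102]
wrist_force: [-1.5, 0.9, 3.4]
gripper_width: 0.564
gripper_force: 94.3
```

Request:
{"name": "send_rows", "arguments": {
  "deltas": [
    [[0,0,1],[0,0,0],0.4],
    [[0,0,1],[0,0,0],0.4],
    [[0,0,0],[0,0,0],0.4]
  ]
}}

```text
time_s: 19.45
eef_pos: [0.5687, -0.2129, 0.0881]
tool_rot: [3.142, -0.0, -0.102]
wrist_force: [-2.3, 1.6, 5.1]
gripper_width: 0.561
gripper_force: 94.5
```

Request:
{"name": "send_rows", "arguments": {
  "deltas": [
    [[-0.3,0,1],[0,0,0],0.4],
    [[0,0,0.5],[0,0,0],0.4],
    [[0,0,0],[0,0,0],0.4]
  ]
}}

```text
time_s: 19.75
eef_pos: [0.5688, -0.2129, 0.0869]
tool_rot: [3.141, -0.001, -0.102]
wrist_force: [-0.3, 1.1, 5.8]
gripper_width: 0.56
gripper_force: 94.7
```

Request:
{"name": "send_rows", "arguments": {
  "deltas": [
    [[0,0,0.5],[0,0,0],0.4],
    [[0,0,0.5],[0,0,0],0.4],
    [[0,0,0],[0,0,0],0.4]
  ]
}}

```text
time_s: 20.05
eef_pos: [0.5688, -0.2129, 0.0861]
tool_rot: [3.141, -0.001, -0.102]
wrist_force: [-1.7, 1.0, 9.0]
gripper_width: 0.564
gripper_force: 95.1
```

Request:
{"name": "send_rows", "arguments": {
  "deltas": [
    [[0,0,0.5],[0,0,0],0.4],
    [[0,0,0.5],[0,0,0],0.4],
    [[0,0,0],[0,0,0],0.4]
  ]
}}

```text
time_s: 20.35
eef_pos: [0.5688, -0.2129, 0.086]
tool_rot: [3.141, -0.002, -0.102]
wrist_force: [-7.0, 4.1, 22.9]
gripper_width: 0.565
gripper_force: 97.0
```

```bash
python3 - <<'E'
from h import *
st=robot.read_state(); print(st["eef_pos"],st["wrist_force"],st["ft_torque"],np.degrees(st["tool_rot"]))
P=cloud(robot.snapshot("side")); y=np.radians(-5.7); M=np.array([[np.cos(y),np.sin(y)],[-np.sin(y),np.cos(y)]])
q=P.reshape(-1,3); l=(q[:,:2]-[.569,-.2125])@M.T
for x0 in(-.048,-.040,.034,.042):
    m=(abs(l[:,0]-x0-.003)<.004)&(abs(l[:,1])<.03)&(q[:,2]>.06)&(q[:,2]<.1); print(x0,m.sum(),np.percentile(q[m,2],[10,50,90]).round(4) if m.any() else "")
E
```

```text
[ 0.56884279 -0.21287552  0.08604342] [-7.03584199  4.14893908 22.921263  ] [ 0.8095018   1.45301093 -0.21619277] [ 1.79983070e+02 -1.15853443e-01 -5.87102922e+00]
-0.048 108 [0.0635 0.0766 0.0794]
-0.04 97 [0.0707 0.0787 0.0911]
0.034 41 [0.0637 0.0788 0.0896]
0.042 37 [0.063  0.0781 0.0801]
```

Request:
{"name": "send_rows", "arguments": {
  "deltas": [
    [[-0.2,-0.1,0.3],[0,0,0],0.4],
    [[0,0,0],[0,0,0],0.4],
    [[0,0,0],[0,0,0],0.4],
    [[0,0,0],[0,0,0],0.4],
    [[0,0,0],[0,0,0],0.4],
    [[0,0,0],[0,0,0],0.4]
  ]
}}

```text
time_s: 21.0
eef_pos: [0.5688, -0.2129, 0.086]
tool_rot: [3.141, -0.003, -0.102]
wrist_force: [-7.6, 3.3, 25.6]
gripper_width: 0.562
gripper_force: 97.2
```

```bash
python3 -c "
from plant import robot
print(robot.sign_off())"
```

```text
the job is handed in; nothing more can be done
None
```

The job is handed in at 21 s: the dial is clicked into the closing station, and the cover is on both dowels with the brass plug to the back. It is held pressed shut with about 25 N down and a 97 N grip, and the side camera reads the flange top at 79 mm at both ends, which is closed height.

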